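Offer the cover up to the measuring cell in the photometer's drawer

ROBOT

A 7-joint arm with a two-finger parallel gripper is mounted at the origin on a cart in front of the work surface, level with it; the furniture and walls round the work are solid. World frame = base frame: x ahead of the robot, y to its left, z up, the work surface at z = 0. Lengths are in mm, angles in rad, forces in N, time in s.
With the tool pointing down it reaches from about 400 to 875 mm from the base axis. Payload 4.4 kg.
Tool frame: the origin (TCP) lies at the very end of the fingers, on their centre line; the grasp point (between the pads) lies ctrl.grip_point_offset behind it (ctrl.grip_point_offset is the distance from the TCP to the grasp point, in mm); z points along the fingers, y is the line along which they close (so a half turn about z gives the same grasp; the last joint's range is limited). The gripper opens to 85 mm and grips with 20 to 120 N. Pads are 22 mm wide; open, the fingers measure 114 mm over their backs; the gripper's body (76 mm by 85 mm) begins 54 mm behind the grasp point. The pads swing forward as they close: fully open they stand 13 mm farther back than shut.
Start: joints at [-1.211, 0.628, 0.038, 1.517, -0.027, 0.996, -0.02], TCP at [268.461, 591.985, 231.313] pointing down, gripper open.
Joint ranges: [-3.06, 3.06], [-0.37, 2.12], [-1.25, 1.32], [0.18, 2.47], [-1.1, 4.24], [0.23, 1.98], [-2.94, 2.94]. Speed limits (rad/s): [2.57, 2.57, 3.14, 3.14, 3.14, 3.14, 3.14].

INTERFACE

Orientations are given as [roll, pitch, yaw] about the fixed x, y, z axes, in that order (R = Rz(yaw) Ry(pitch) Rx(roll)).
In Python, from cell import read_state, cams, ctrl, models gives the robot as it stands. The module is installed in compiled form; this text tells all that it offers.
- The arm moves only by the tool inch_along, called after ">>>" as name(argument=value, ...), one argument or row to a line, values as JSON. Schema: {"type":"object","properties":{"steps":{"type":"array","items":{"type":"number"},"minItems":7,"maxItems":84},"only":{"type":"string"},"quiet":{"type":"boolean"},"lines":{"type":"string"}},"required":["steps"],"additionalProperties":false}. steps is one flat list of numbers that holds 1 to 12 rows one after another, with no inner brackets; each row has 7 numbers: dx, dy, dz in fractions of the full range, 1 being 500 mm, then a rotation vector rx, ry, rz in a scale on which 1.0 is 2 pi rad, then the finger opening in mm; each row shifts and turns the commanded pose from where the row before left it, along the tool's axes as they then stand; what a row does not reach is not made up. A row lasts 1/10 s, in which the tool goes at most 50 mm and 0.15 rad, less where a joint would pass 70% of its speed; a pose out of reach is approached as far as the arm can. The fingers move at their own pace and stop on an object; the grip force is fixed at half the most. Time passes only in rows, so rows that do not move let the fingers close. The tool returns the time, the measured TCP pose, the force, the opening and the grip force at its end. only (a regular expression) keeps the lines of the reply that match it, lines (a string "A,B") keeps lines A to B, and quiet returns only ok. Shift and turn numbers lie between -1 and 1, and a call with a number outside is refused. Input that does not fit is refused with a message, and nothing moves.
- read_state(): the state, without advancing time (a new reading comes with each control period).
- cams.get_image(name): name is "side" or "top"; returns (picture, depth): 480x640x3 uint8, blue, green, red; 480x640 float32, mm along the optical axis (not along the pixel's ray), 0 where there is no reading.
- cams.calibration(name): a dict with "fx", "fy", "cx", "cy" (pixels), "k1" (the pictures are not rectified: a ray, as slopes to the right and down, at radius r is drawn at 1 + k1 r^2 times it, then the intrinsics apply), "rvec" (rotation vector, rad) and "tvec" (3), from world to camera coordinates, as OpenCV has them. Camera axes: x right, y down, z forward; pixel columns grow to the right and rows downward; lengths in mm; the calibration is good to about 2 mm. A picture is of the moment at which its call begins. calibration takes no time and is no camera call.
- ctrl.finish_job(): hands the job in; it is judged then, once.
Trained networks look in the newest picture that a camera, given by its name, has taken for a name from the list of things; names that differ only in an ending like _2 or _b are one class to them, and where a whole thing is asked for, a point or a joint stands for the part that bears it (a point fixed in the world has none). Each returns a list of dicts, best first, with "confidence" (0 to 1); they miss things now and then, are a little off and sometimes report something else, mostly with a low value. They report only what shows in the picture. A call takes as long as a camera call. They do not tell look-alikes from the thing itself.
- models.search_frame(thing, camera): "extent" ([left, top, right, bottom] in pixels, round what is visible of it).
- models.mark_of(thing, camera): "position" ([column, row] in pixels: a listed point, or the origin of a listed thing).
The state is a dict: "clock": time; "qpos": joint angles; "qd": joint speeds; "tau": joint torques, N m; "eef_pos": TCP position; "tool_rot": TCP orientation; "force": force on the tool from outside, world axes, zero at the start; "torque": the same for the moment, N m; "width": finger opening in mm; "gripper_force": force on a finger pad.
Only numpy, scipy, OpenCV 4.12 (cv2) and the standard library are available. Lean on these libraries where they do the work, as an engineer would, in place of code of your own. Each camera call takes 0.05 s, during which the arm holds its last target. There are 200 camera calls.

TASK

Pull the photometer's sample drawer out to its stop, then pick up the measuring cell's metal cover from the bench and hold it level about a centimetre above the cell, half-round end over half-round end, so that each of the three tapped holes shows centrally through its hole in the cover and a colleague can check the loose seal and start the screws. The cover must never touch the instrument, and the beaker, wash bottle and dish of screws stay where they are. Finish while still holding the cover there: do not set it down or let go.

Things in the scene. Friction and masses are not known exactly. Their poses are not given: they have to be found in the camera images.
- photometer: low fixed bench instrument, a light box 190 deep (x) x 280 wide (y) x 105 mm high; origin under its middle at bench height; its +x points from front to back. The front face (drawer on the left, small display and keys on the right) is 95 mm from the origin on the -x side and faces the robot, turned up to 0.12 rad
- sample_drawer (a joint): how far the drawer is pulled out along the photometer's -x (m): 0 shut, 0.145 at its stop, where the whole cell stands clear in front of the housing (rear end 23 mm from it); starts up to 0.02 ajar; slides with about 3 N of friction and stays where it is left
- drawer_handle (a point): middle of the drawer's steel bow handle: a level round bar, 10 mm diameter, straight for 90 mm along the photometer's y, 78 mm above the bench, open from above; its centre line is 44 mm in front of the drawer's front panel (39 mm clear between). Panel's top edge at 93 mm, instrument's top at 105 mm. Moves with the drawer; axes as the photometer's
- cell_top (a point): centre of the flat top of the measuring cell, a dark metal block on the drawer's floor, top 57 mm above the bench, 96 long (x) x 64 mm wide (y): square end to the front, half-round end (radius 32 mm) to the back; a black seal ring in its middle stands 1 mm proud. 120 mm behind the handle bar. The drawer's front panel, 16 mm ahead of the cell, rises 36 mm above it. Axes as the photometer's
- cell_hole_a (a point): mouth of the tapped hole (brass insert, 6 mm thread) at the cell's half-round end, on its top face: 36 mm from cell_top along +x
- cell_hole_b (a point): mouth of the tapped hole at the cell's square end, left: at (-37, +21) mm from cell_top
- cell_hole_c (a point): mouth of the tapped hole at the cell's square end, right: at (-37, -21) mm from cell_top
- cover: the cell's cover, loose, 0.14 to 0.28 kg: bare aluminium plate 6 mm thick with the cell's outline, 96 long (its x, half-round end at +x, square end at -x) x 64 mm wide (y), three 9 mm through holes, a port in the middle. Lies flat on the bench left of the drawer, half-round end up to 1.0 rad either side of the robot's +x. Origin: centre of its underside, z up
- cover_port (a point): where to grip the cover: on the axis of the upright port in its middle, 29 mm above the underside (tips reaching 20 mm below this point stay clear of the plate); the port has two parallel spanner flats 24 mm apart facing the cover's +y and -y, 24 mm long in x, from the plate's top (6 mm) up to 32 mm above the underside; 34 mm over its other two, rounded sides; top at 33 mm
- cover_hole_a (a point): lower mouth of the hole at the cover's half-round end: (36, 0, 0) mm in the cover's frame; belongs over cell_hole_a
- cover_hole_b (a point): lower mouth of the hole at (-37, +21, 0) mm in the cover's frame; belongs over cell_hole_b
- cover_hole_c (a point): lower mouth of the hole at (-37, -21, 0) mm in the cover's frame; belongs over cell_hole_c
- beaker: bystander: 100 ml glass beaker, 55 mm wide, 68 mm high, stands at the left behind the cover; origin under its centre
- wash_bottle: bystander: white squeeze bottle with red cap and bent spout, 64 mm diameter, body 150 mm and spout 216 mm high, stands to the right of the instrument's front; the body's axis is 27 mm from the origin on its own +y
- screw_dish: bystander: shallow steel dish with the three knurled screws, 74 mm diameter, 29 mm high over the screws, on the bench at the right; origin under its centre
There are look-alikes about, which are no part of the job. What is shaped like the cover but orange is not meant.

How it is judged (in metres and radians):
On the way, in this order (a step that is already met when the one before it is completed fails the run):
1. the sample drawer is pulled out to its stop (value of joint sample_drawer above 0.14 m), for 0.2 s.
2. with the drawer out, the cover is lifted clear of the bench in the gripper (height (world z) of cover above 0.03 m and contact force between the fingers and cover above 0.5 N), for 0.2 s.
At the end, for the whole second after the job is handed in: For a second after the end the drawer is within 5 mm of its stop and the gripper holds the cover still over the cell, clear of it: each hole within 4 mm sideways of its tapped hole, the underside 4 to 18 mm above the cell at each hole, level within 0.08 rad (value of joint sample_drawer above 0.14 m and horizontal distance between cover_hole_a and cell_hole_a below 0.004 m and horizontal distance between cover_hole_b and cell_hole_b below 0.004 m and horizontal distance between cover_hole_c and cell_hole_c below 0.004 m and z of cover_hole_a in the frame of cell_top between 0.004 and 0.018 m and z of cover_hole_b in the frame of cell_top between 0.004 and 0.018 m and z of cover_hole_c in the frame of cell_top between 0.004 and 0.018 m and angle between cover's own z axis and vertical below 0.08 rad and linear speed of cover below 0.02 m/s and contact force between cover and photometer below 0.2 N and contact force between the fingers and cover above 0.5 N); the arm keeps its last pose, push and grip.
It fails at once if the cover touches the instrument (contact force between cover and photometer above 0.5 N).
It fails at once if the beaker is pushed or tipped (distance of beaker from where it was at the start of the episode above 0.02 m or angle between beaker's own z axis and vertical above 0.2 rad).
It fails at once if the wash bottle is pushed or tipped (distance of wash_bottle from where it was at the start of the episode above 0.02 m or angle between wash_bottle's own z axis and vertical above 0.2 rad).
It fails at once if the dish of screws is pushed or tipped (distance of screw_dish from where it was at the start of the episode above 0.02 m or angle between screw_dish's own z axis and vertical above 0.2 rad).
It also fails if it takes over 54 s, if anything falls off the work surface, if the arm or the gripper's body presses on something with over 40 N, if the wrist force passes 120 N, or if a joint passes its speed limit or range.

## Working session

There is one attempt and no reset: what is moved stays moved. The work goes in short steps, Python scripts to look and compute and a tool call to move; the robot and the scene stay as the last step left them, time stands still between calls to the robot, and variables do not carry over. Pictures are saved under pics/ and viewed, at most 10 in all, crops included, and the job is handed in when it is done.

```bash
mkdir -p pics; cat > h.py <<'E'
import numpy as np, cv2
from scipy.spatial.transform import Rotation as R
from cell import read_state, cams, ctrl, models
def snap(n):
    p,d=cams.get_image(n); return p,d
def cal(n):
    c=cams.calibration(n); M=cv2.Rodrigues(np.array(c["rvec"],float))[0]; return c,M,np.array(c["tvec"],float).ravel()
def ray(n,uv):
    c,M,t=cal(n); x=(uv[0]-c["cx"])/c["fx"]; y=(uv[1]-c["cy"])/c["fy"]
    rd=np.hypot(x,y); r=rd
    for _ in range(20): r=rd/(1+c["k1"]*r*r)
    s=r/rd if rd>0 else 1
    return M.T@(-t), M.T@np.array([x*s,y*s,1])
def atz(n,uv,z):
    o,d=ray(n,uv); return o+d*(z-o[2])/d[2]
def proj(n,P):
    c,M,t=cal(n); q=M@np.array(P,float)+t; x,y=q[:2]/q[2]; k=1+c["k1"]*(x*x+y*y)
    return np.array([c["fx"]*x*k+c["cx"],c["fy"]*y*k+c["cy"]])
def two(uv1,uv2):
    A=[];b=[]
    for n,uv in(("top",uv1),("side",uv2)):
        o,d=ray(n,uv); d=d/np.linalg.norm(d); Pm=np.eye(3)-np.outer(d,d); A.append(Pm); b.append(Pm@o)
    return np.linalg.lstsq(np.vstack(A),np.hstack(b),rcond=None)[0]
E
python3 - <<'E'
from h import *
for n in("top","side"):
    p,d=snap(n); cv2.imwrite(f"pics/{n}0.png",p); print(n,"cam at",ray(n,(320,240)))
Z={"drawer_handle":78,"cell_top":57,"cell_hole_a":57,"cell_hole_b":57,"cover":0,"cover_port":29,"cover_hole_a":0,"cover_hole_b":0,"photometer":0,"beaker":0,"wash_bottle":0,"screw_dish":0}
for t,z in Z.items():
    for n in("top","side"):
        for m in models.mark_of(t,n)[:4]: print(t,n,round(m["confidence"],2),np.round(m["position"],1),np.round(atz(n,m["position"],z)))
s=read_state();print(s["clock"],s["eef_pos"],s["tool_rot"],s["width"],ctrl.grip_point_offset)
E
```

```text
top cam at (array([ 346.70046244,   57.16587107, 1422.16309729]), array([ 0.14081771, -0.0013737 , -0.99004718]))
side cam at (array([ 768.19774929, 1139.21075742,  661.5306715 ]), array([-0.16564555, -0.85972776, -0.48325786]))
drawer_handle top 0.69 [306.4 217.6] [600.  93.  78.]
drawer_handle top 0.54 [231.  272.9] [447. 297.  78.]
drawer_handle side 0.57 [308.  240.1] [601.  94.  78.]
cell_top side 0.31 [307.6 239.9] [596.  55.  57.]
cell_top side 0.25 [338.4 212.5] [ 466. -104.   57.]
cell_hole_a top 0.64 [316.3 188.6] [688.  66.  57.]
cell_hole_a top 0.6 [305.5 186.9] [692.  96.  57.]
cell_hole_a side 0.57 [282.4 253. ] [676. 113.  57.]
cell_hole_a side 0.46 [279.  246.3] [681.  74.  57.]
cell_hole_b top 0.64 [316.3 188.6] [688.  66.  57.]
cell_hole_b top 0.6 [305.5 186.9] [692.  96.  57.]
cell_hole_b side 0.57 [282.4 253. ] [676. 113.  57.]
cell_hole_b side 0.46 [279.  246.3] [681.  74.  57.]
cover top 0.9 [231.9 260.5] [489. 309.   0.]
cover top 0.84 [165.5 251.9] [514. 503.   0.]
cover top 0.74 [224.8 313.9] [336. 326.   0.]
cover top 0.74 [281.3 314.7] [335. 165.   0.]
cove
[... 1647 characters left out ...]
aker side 0.95 [316.8 337.7] [637. 405.   0.]
beaker side 0.39 [368.6 295.8] [478. 279.   0.]
beaker side 0.35 [370.8 295.3] [472. 278.   0.]
wash_bottle top 0.76 [439.5 221.3] [ 604. -293.    0.]
wash_bottle top 0.47 [315.  190.6] [696.  70.   0.]
wash_bottle side 0.89 [292.3 210.8] [ 596. -273.    0.]
wash_bottle side 0.52 [280.  253.4] [674.  17.   0.]
screw_dish top 0.77 [412.3 270.9] [ 459. -210.    0.]
screw_dish top 0.59 [221.9 248.1] [525. 339.   0.]
screw_dish top 0.22 [232.9 268.8] [465. 306.   0.]
screw_dish side 0.59 [337.2 211.3] [ 440. -232.    0.]
1.3 [268.49008166 591.99638027 231.32577644] [ 3.14151854e+00 -7.46194935e-06  2.71576294e+00] 85.44457282969965 18.700000000000003
```

```bash
python3 - <<'E'
import cv2
a=cv2.imread("pics/top0.png")[140:360,120:470]; cv2.imwrite("pics/t1.png",cv2.resize(a,None,fx=2.28,fy=2.28,interpolation=cv2.INTER_CUBIC))
a=cv2.imread("pics/side0.png")[190:390,220:470]; cv2.imwrite("pics/s1.png",cv2.resize(a,None,fx=3,fy=3,interpolation=cv2.INTER_CUBIC))
E
```

```text
(no output)
```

View pics/t1.png

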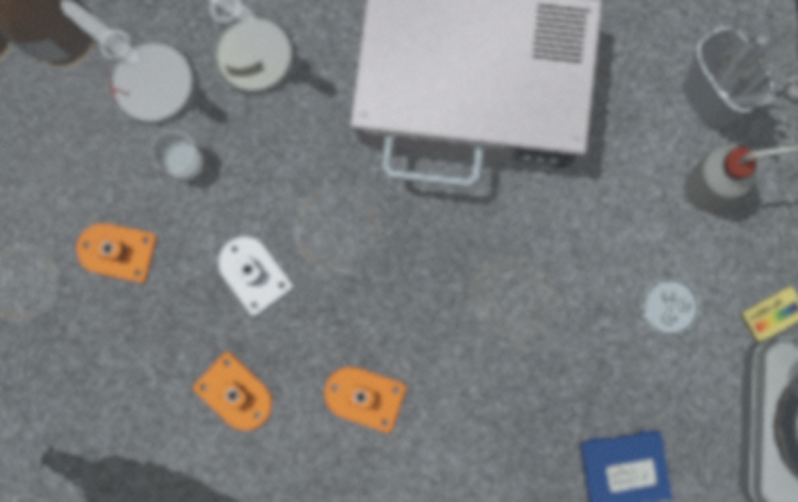

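View pics/s1.png

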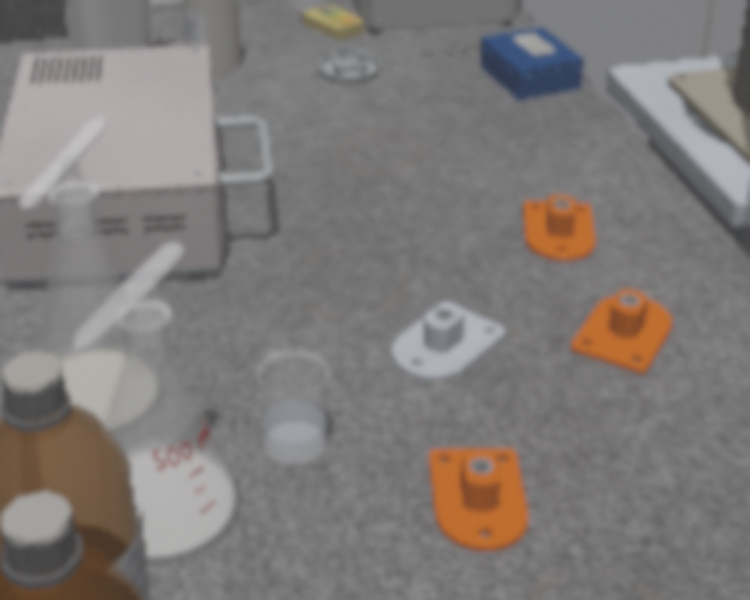

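The top view shows the silver cover at about (230,260), its half-round end up-left. The orange copies are at (167,250), (222,313) and (280,315), and the handle bar runs from about (290,217) to (327,220). The side view agrees: silver cover at (367,303), half-round end towards the beaker.

```bash
cat > m.py <<'E'
from h import *
def holes(n,z,c,rad=75,things=("cover_hole_a","cell_hole_a")):
    out=[]
    for t in things:
        for m in models.mark_of(t,n):
            P=atz(n,m["position"],z)
            if np.hypot(*(P[:2]-c))<rad: out.append((t,round(m["confidence"],2),np.round(P[:2],1)))
    return out
E
python3 - <<'E'
from m import *
p,d=snap("top"); q,e=snap("side")
for n in("top","side"):
  for o in holes(n,6,(492,312),things=("cover_hole_a",)): print(n,o)
# silhouette of cover (bright, unsaturated) in top
def mask(img,box):
    h=cv2.cvtColor(img,cv2.COLOR_BGR2HSV); m=((h[...,1]<50)&(h[...,2]>150)).astype(np.uint8)
    M=np.zeros_like(m); l,t,r,b=box; M[t:b,l:r]=m[t:b,l:r]; return M
for n,img,box in(("top",p,(205,235,260,285)),("side",q,(345,280,395,320))):
    M=mask(img,box); c=max(cv2.findContours(M,0,1)[0],key=cv2.contourArea)[:,0]
    W=np.array([atz(n,u,6)[:2] for u in c],np.float32); print(n,M.sum(),"cover rect",cv2.minAreaRect(W))
# housing top
h=cv2.cvtColor(p,cv2.COLOR_BGR2HSV)
M=mask(p,(260,130,400,212)); c=max(cv2.findContours(M,0,1)[0],key=cv2.contourArea)[:,0]
W=np.array([atz("top",u,105)[:2] for u in c],np.float32); print("housing",M.sum(),cv2.minAreaRect(W))
fr=[]
for col in range(284,365,4):
    g=p[195:215,col].astype(int).sum(1); k=np.argmin(np.diff(g)); fr.append(atz("top",(col,195+k+.5),105)[:2])
fr=np.array(fr); f=np.polyfit(fr[:,1],fr[:,0],1); print("front edge",f,"yaw",-np.arctan(f[0]),np.std(fr[:,0]-np.polyval(f,fr[:,1])))
bar=[]
for col in range(296,324,2):
    g=p[211:226,col].astype(float).sum(1); g=g-np.median(g); g[g<0.4*g.max()]=0; r=(g*np.arange(211,226)).sum()/g.sum(); bar.append(atz("top",(col,r),80)[:2])
bar=np.array(bar); f=np.polyfit(bar[:,1],bar[:,0],1); print("bar",f,np.std(bar[:,0]-np.polyval(f,bar[:,1])),np.polyval(f,[50,93,130]))
for t in("drawer_handle",):
  print([ (n,models.mark_of(t,n)[0]) for n in("top","side")])
print(two(models.mark_of("drawer_handle","top")[0]["position"],models.mark_of("drawer_handle","side")[0]["position"]))
print(np.round(d[225:290:4,205:262:6]))
E
```

```text
top ('cover_hole_a', 0.93, array([475.3, 276.1]))
top ('cover_hole_a', 0.68, array([457.4, 302.7]))
top ('cover_hole_a', 0.58, array([515.9, 342.8]))
side ('cover_hole_a', 0.93, array([523.6, 347.7]))
side ('cover_hole_a', 0.83, array([454. , 315.6]))
side ('cover_hole_a', 0.59, array([479.6, 282.5]))
top 706 cover rect ((493.6961669921875, 314.9845275878906), (98.11710357666016, 67.07098388671875), 37.3721809387207)
side 488 cover rect ((493.5072021484375, 315.2035827636719), (96.60076904296875, 65.95292663574219), 37.77800750732422)
housing 6507 ((736.4379272460938, 32.039451599121094), (283.06085205078125, 191.42843627929688), 83.41503143310547)
front edge [1.18002970e-01 6.35961148e+02] yaw -0.11745978268440774 0.7703983696181893
bar [1.19065354e-01 5.89744653e+02] 0.3861771276683765 [595.69792051 600.81773072 605.22314881]
[('top', {'position': [307.7, 217.5], 'confidence': 0.89}), ('side', {'position': [309.1, 237.3], 'confidence': 0.67})]
[598.05077902  89.43102139  84.21589589]
[[1444. 1436. 1445. 1441. 1442. 1447. 1436. 1440. 1447. 1446.]
 [1443. 1441. 1436. 1438. 1440. 1440
[... 272 characters left out ...]
1438.]
 [1433. 1434. 1429. 1433. 1425. 1427. 1433. 1434. 1428. 1430.]
 [1437. 1435. 1428. 1424. 1397. 1426. 1431. 1431. 1430. 1432.]
 [1425. 1430. 1422. 1403. 1409. 1427. 1423. 1429. 1430. 1431.]
 [1428. 1423. 1424. 1416. 1399. 1420. 1422. 1425. 1432. 1435.]
 [1430. 1428. 1431. 1418. 1418. 1423. 1420. 1422. 1430. 1423.]
 [1428. 1419. 1427. 1422. 1421. 1424. 1420. 1424. 1424. 1423.]
 [1420. 1419. 1425. 1428. 1413. 1418. 1424. 1420. 1419. 1427.]
 [1419. 1425. 1420. 1423. 1422. 1416. 1426. 1420. 1427. 1421.]
 [1415. 1423. 1421. 1423. 1417. 1421. 1423. 1422. 1414. 1419.]
 [1420. 1417. 1420. 1419. 1424. 1419. 1419. 1419. 1416. 1417.]
 [1420. 1415. 1418. 1415. 1418. 1418. 1418. 1416. 1416. 1422.]]
```

```bash
cat > go.py <<'E'
import sys
from h import *
def go(x,y,z,yaw):
    s=read_state(); T=R.from_euler("xyz",s["tool_rot"]); D=R.from_euler("xyz",[np.pi,0,yaw])
    dr=(T.inv()*D).as_rotvec(); v=np.array([x,y,z])-s["eef_pos"]
    print("t",round(s["clock"],2),"pos",np.round(s["eef_pos"],1),"rpy",np.round(s["tool_rot"],4),"w",round(s["width"],1),"F",np.round(s["force"],1))
    print("rot",np.round(dr,4)," shift now-axes",np.round(T.inv().apply(v),1)," after-rot axes",np.round(D.inv().apply(v),1),"dist",round(np.linalg.norm(v),1))
if __name__=="__main__": go(*map(float,sys.argv[1:5]))
E
python3 go.py 600 91 150 1.4553
```

```text
t 1.7 pos [268.4 592.  231.3] rpy [ 3.1416e+00 -1.0000e-04  2.7159e+00] w 85.2 F [-0.   0.7  0.3]
rot [-0.0000e+00 -1.0000e-04  1.2606e+00]  shift now-axes [-508.9 -319.4   81.3]  after-rot axes [-459.5  387.1   81.3] dist 606.3
```

Units first: shifts go in shares of 500 mm and turns go in shares of 2 pi rad. So -38 mm / 500 = -0.076, -24 mm / 500 = -0.048.

>>> inch_along(
  steps=[-0.076, -0.048, 0.004, 0, 0, 0, 34, -0.076, -0.048, 0.004, 0, 0, 0, 34, -0.076, -0.048, 0.004, 0, 0, 0, 34, -0.076, -0.048, 0.004, 0, 0, 0, 34, -0.076, -0.048, 0.004, 0, 0, 0, 34, -0.076, -0.048, 0.004, 0, 0, 0, 34, -0.076, -0.048, 0.004, 0, 0, 0, 34, -0.076, -0.048, 0.004, 0, 0, 0, 34, -0.076, -0.048, 0.004, 0, 0, 0, 34, -0.076, -0.048, 0.004, 0, 0, 0, 34, -0.076, -0.048, 0.004, 0, 0, 0, 34, -0.076, -0.048, 0.004, 0, 0, 0, 34],
)

```text
clock: 2.9
eef_pos: [565.7, 139.8, 207.4]
tool_rot: [3.141, 0.0, 2.716]
force: [1.0, 0.9, 0.1]
width: 34.2
gripper_force: 0.0
```

>>> inch_along(
  steps=[0, 0, 0, 0, 0, 0.0223, 34, 0, 0, 0, 0, 0, 0.0223, 34, 0, 0, 0, 0, 0, 0.0223, 34, 0, 0, 0, 0, 0, 0.0223, 34, 0, 0, 0, 0, 0, 0.0223, 34, 0, 0, 0, 0, 0, 0.0223, 34, 0, 0, 0, 0, 0, 0.0223, 34, 0, 0, 0, 0, 0, 0.0223, 34, 0, 0, 0, 0, 0, 0.0223, 34],
)

```text
clock: 3.8
eef_pos: [564.8, 141.5, 207.4]
tool_rot: [3.141, -0.0, 1.45]
force: [0.0, -0.3, -0.3]
width: 34.2
gripper_force: 0.0
```

```bash
python3 go.py 600 91 150 1.4553
```

```text
t 3.8 pos [564.8 141.5 207.4] rpy [ 3.1414e+00 -3.0000e-04  1.4502e+00] w 34.2 F [ 0.  -0.3 -0.3]
rot [ 0.0001 -0.0003 -0.0051]  shift now-axes [-45.9  41.   57.4]  after-rot axes [-46.1  40.8  57.4] dist 84.2
```

In the tool's units: -23 mm / 500 = -0.046, 20.5 mm / 500 = 0.041, -0.005 rad / 6.2832 = -0.0008.

>>> inch_along(
  steps=[-0.046, 0.041, 0.04, 0, 0, -0.0008, 34, -0.046, 0.041, 0.04, 0, 0, 0, 34, 0, 0, 0.036, 0, 0, 0, 34, 0, 0, 0, 0, 0, 0, 34],
)

```text
clock: 4.2
eef_pos: [598.8, 90.0, 147.0]
tool_rot: [-3.137, 0.001, 1.459]
force: [-0.7, 1.1, -1.0]
width: 34.1
gripper_force: 0.0
```

```bash
python3 go.py 600 91 60 1.4553
python3 - <<'E'
from h import *
p,d=snap("top"); q,e=snap("side")
a=cv2.resize(p[150:250,250:380],None,fx=3,fy=3); b=cv2.resize(q[190:290,240:370],None,fx=3,fy=3)
cv2.imwrite("pics/c2.png",np.hstack([a,b]))
E
```

```text
t 4.2 pos [598.8  90.  147. ] rpy [-3.1369e+00  1.4000e-03  1.4591e+00] w 34.1 F [-0.7  1.1 -1. ]
rot [-0.0047  0.0014  0.0038]  shift now-axes [ 1.2  1.5 87. ]  after-rot axes [ 1.1  1.1 87. ] dist 87.0
```

View pics/c2.png

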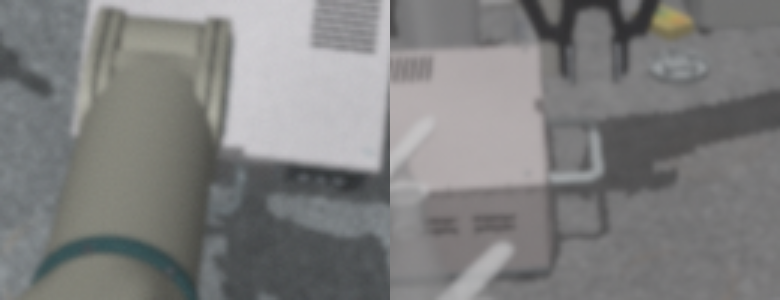

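In the side half, the fingers (crop columns 570 and 620) straddle the bar line at about 597. I'm descending.

In the tool's units: 25 mm / 500 = 0.05, 20 mm / 500 = 0.04.

>>> inch_along(
  steps=[0.002, 0.002, 0.05, 0, 0, 0, 34, 0, 0, 0.05, 0, 0, 0, 34, 0, 0, 0.04, 0, 0, 0, 34, 0, 0, 0.032, 0, 0, 0, 34, 0, 0, 0, 0, 0, 0, 34],
)

```text
clock: 4.8
eef_pos: [600.4, 93.2, 62.6]
tool_rot: [-3.139, -0.0, 1.462]
force: [-0.4, 0.6, -0.3]
width: 34.1
gripper_force: 0.0
```

>>> inch_along(
  steps=[0, 0, 0, 0, 0, 0, 6, 0, 0, 0, 0, 0, 0, 6, 0, 0, 0, 0, 0, 0, 6, 0, 0, 0, 0, 0, 0, 6, 0, 0, 0, 0, 0, 0, 6],
)

```text
clock: 5.3
eef_pos: [602.1, 92.6, 64.9]
tool_rot: [3.14, -0.001, 1.461]
force: [-1.9, 2.8, 6.2]
width: 7.7
gripper_force: 58.8
```

```bash
python3 go.py 600 91 60 1.4553
```

```text
t 5.3 pos [602.1  92.6  64.9] rpy [ 3.1401e+00 -1.5000e-03  1.4610e+00] w 7.7 F [-1.9  2.8  6.2]
rot [ 0.0015 -0.0015  0.0057]  shift now-axes [-1.8 -1.9  4.9]  after-rot axes [-1.8 -1.9  4.9] dist 5.6
```

In the tool's units: -12 mm / 500 = -0.024, -6 mm / 500 = -0.012.

>>> inch_along(
  steps=[0, -0.012, 0, 0, 0, 0, 6, 0, -0.024, 0, 0, 0, 0, 6, 0, -0.024, 0, 0, 0, 0, 6, 0, -0.024, 0, 0, 0, 0, 6, 0, -0.024, 0, 0, 0, 0, 6, 0, -0.024, 0, 0, 0, 0, 6, 0, -0.024, 0, 0, 0, 0, 6, 0, -0.024, 0, 0, 0, 0, 6, 0, -0.024, 0, 0, 0, 0, 6, 0, -0.024, 0, 0, 0, 0, 6, 0, -0.024, 0, 0, 0, 0, 6, 0, 0, 0, 0, 0, 0, 6],
)

```text
clock: 6.5
eef_pos: [476.3, 107.4, 64.8]
tool_rot: [3.14, -0.003, 1.462]
force: [-2.5, 4.2, 11.2]
width: 7.8
gripper_force: 60.5
```

>>> inch_along(
  steps=[0, -0.01, 0, 0, 0, 0, 6, 0, -0.01, 0, 0, 0, 0, 6, 0, -0.004, 0, 0, 0, 0, 6, 0, 0, 0, 0, 0, 0, 6],
)

```text
clock: 6.9
eef_pos: [466.8, 108.5, 64.8]
tool_rot: [3.136, -0.003, 1.461]
force: [2.6, 3.9, 8.2]
width: 7.7
gripper_force: 60.1
```

```bash
python3 go.py 455 91 60 1.4553
```

```text
t 6.9 pos [466.8 108.5  64.8] rpy [ 3.1359e+00 -2.8000e-03  1.4615e+00] w 7.7 F [2.6 3.9 8.2]
rot [ 0.0057 -0.0029  0.0062]  shift now-axes [-18.7  -9.9   4.7]  after-rot axes [-18.8  -9.7   4.8] dist 21.7
```

In the tool's units: -3 mm / 500 = -0.006.

>>> inch_along(
  steps=[0, -0.006, 0, 0, 0, 0, 6, 0, -0.006, 0, 0, 0, 0, 6, 0, 0, 0, 0, 0, 0, 6],
)

```text
clock: 7.2
eef_pos: [461.0, 109.3, 64.8]
tool_rot: [3.136, -0.003, 1.461]
force: [2.4, 3.4, 8.9]
width: 7.5
gripper_force: 60.1
```

>>> inch_along(
  steps=[0, -0.006, 0, 0, 0, 0, 6, 0, 0, 0, 0, 0, 0, 6],
)

```text
clock: 7.4
eef_pos: [458.7, 109.5, 64.8]
tool_rot: [3.134, -0.003, 1.461]
force: [2.1, 4.1, 6.7]
width: 7.8
gripper_force: 60.0
```

In the tool's units: -3 mm / 500 = -0.006.

>>> inch_along(
  steps=[0, -0.006, 0, 0, 0, 0, 6, 0, 0, 0, 0, 0, 0, 6],
)

```text
clock: 7.6
eef_pos: [458.7, 109.5, 64.9]
tool_rot: [3.129, -0.003, 1.461]
force: [8.0, 2.9, 1.2]
width: 8.0
gripper_force: 59.3
```

>>> inch_along(
  steps=[0, -0.006, 0, 0, 0, 0, 6, 0, 0, 0, 0, 0, 0, 6],
)

```text
clock: 7.8
eef_pos: [458.7, 109.5, 64.9]
tool_rot: [3.123, -0.003, 1.46]
force: [14.3, 2.0, -4.9]
width: 7.3
gripper_force: 58.8
```

```bash
python3 - <<'E'
from h import *
p,d=snap("top"); q,e=snap("side")
a=cv2.resize(p[170:290,230:360],None,fx=3,fy=3); b=cv2.resize(q[200:320,250:380],None,fx=3,fy=3)
cv2.imwrite("pics/c3.png",np.hstack([a,b]))
E
```

```text
(no output)
```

View pics/c3.png

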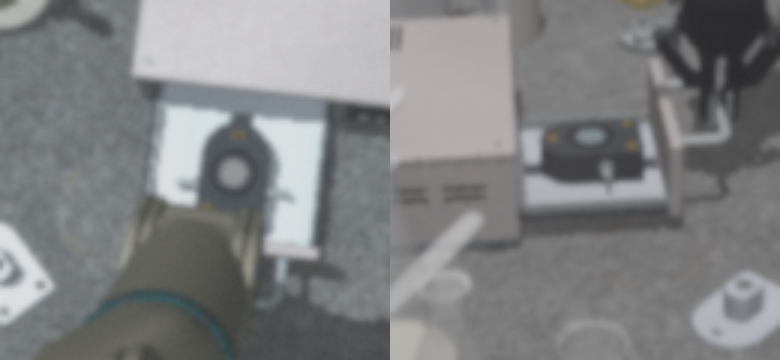

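The drawer is at its stop: the position holds at 458.7 while the force rises. The cell stands clear of the housing, with brass hole A at about (310,215) in the top image. Next I release and rise.

In the tool's units: -40 mm / 500 = -0.08, -20 mm / 500 = -0.04.

>>> inch_along(
  steps=[0, 0.01, 0, 0, 0, 0, 6, 0, 0, 0, 0, 0, 0, 34, 0, 0, 0, 0, 0, 0, 34, 0, 0, 0, 0, 0, 0, 34, 0, 0, 0, 0, 0, 0, 34, 0, 0, -0.04, 0, 0, 0, 34, 0, 0, -0.08, 0, 0, 0, 34, 0, 0, -0.08, 0, 0, 0, 34],
)

```text
clock: 8.7
eef_pos: [453.1, 107.6, 163.8]
tool_rot: [-3.139, 0.001, 1.46]
force: [0.1, 0.9, -0.4]
width: 33.7
gripper_force: 0.0
```

```bash
python3 go.py 493.6 315 150 0.655
```

```text
t 8.7 pos [453.1 107.6 163.8] rpy [-3.1388e+00  1.4000e-03  1.4602e+00] w 33.7 F [ 0.1  0.9 -0.4]
rot [-0.002   0.0025  0.8052]  shift now-axes [210.6  17.4  13.4]  after-rot axes [ 158.4 -139.8   13.8] dist 211.7
```

In the tool's units: 35 mm / 500 = 0.07, 3 mm / 500 = 0.006, 0.134 rad / 6.2832 = 0.0213.

>>> inch_along(
  steps=[0.07, 0.006, 0, 0, 0, 0, 50, 0.07, 0.006, 0, 0, 0, 0, 50, 0.07, 0.006, 0, 0, 0, 0, 50, 0.07, 0.006, 0, 0, 0, 0, 50, 0.07, 0.006, 0, 0, 0, 0, 50, 0.07, 0.006, 0, 0, 0, 0, 50, 0, 0, 0.004, 0, 0, 0.0213, 50, 0, 0, 0.004, 0, 0, 0.0213, 50, 0, 0, 0.004, 0, 0, 0.0213, 50, 0, 0, 0.004, 0, 0, 0.0213, 50, 0, 0, 0.004, 0, 0, 0.0213, 50, 0, 0, 0.004, 0, 0, 0.0213, 50],
)

```text
clock: 9.9
eef_pos: [494.7, 314.6, 150.9]
tool_rot: [-3.141, 0.001, 0.651]
force: [-0.0, 0.2, -0.1]
width: 50.0
gripper_force: 0.0
```

```bash
python3 go.py 493.6 315 30 0.655
cat > cellm.py <<'E'
from m import *
def fit(Hs,Z,p0,yaw0,model):
    "Hs: list of holes xy matched to nearest model point"
    from scipy.optimize import least_squares
    L=np.array(model)
    def W(v): c,s=np.cos(v[2]),np.sin(v[2]); return v[:2]+L@np.array([[c,s],[-s,c]])
    def f(v): w=W(v); return np.concatenate([h-w[np.argmin(np.hypot(*(w-h).T))] for h in Hs])
    r=least_squares(f,[*p0,yaw0],loss="soft_l1"); return r.x,W(r.x),r.fun
MOD=[(36,0),(-37,21),(-37,-21)]
E
python3 - <<'E'
from cellm import *
p,d=snap("top"); q,e=snap("side"); cv2.imwrite("pics/cell_top.png",p); cv2.imwrite("pics/cell_side.png",q)
for n in("top","side"):
  H=holes(n,57,(576,94),60,("cell_hole_a",)); print(n,H)
  if len(H)>=2: v,w,r=fit([h[2] for h in H],57,(576,94),-.1155,MOD); print(np.round(v,4),np.round(r,1))
  print(n,"cell_top",[(m["confidence"],np.round(atz(n,m["position"],57),1)) for m in models.mark_of("cell_top",n)[:2]])
a=cv2.resize(p[180:260,260:360],None,fx=4,fy=4); b=cv2.resize(q[200:280,280:380],None,fx=4,fy=4,interpolation=2)
cv2.imwrite("pics/c4.png",np.hstack([a,b]))
E
```

```text
t 9.9 pos [494.7 314.6 150.9] rpy [-3.1414e+00  1.1000e-03  6.5110e-01] w 50.0 F [-0.   0.2 -0.1]
rot [-0.0002  0.0011 -0.0039]  shift now-axes [ -0.6  -1.  120.9]  after-rot axes [ -0.7  -1.  120.9] dist 120.9
top [('cell_hole_a', 0.92, array([621.6,  79.7])), ('cell_hole_a', 0.79, array([542.5,  78.9]))]
[ 5.853306e+02  8.928690e+01 -2.698000e-01] [ 1.6  0.  -1.6 -0. ]
top cell_top [(0.74, array([576.1,  98.9,  57. ]))]
side [('cell_hole_a', 0.66, array([617. , 104.6])), ('cell_hole_a', 0.63, array([535.3, 115.7])), ('cell_hole_a', 0.59, array([541.7,  75.4]))]
[5.759481e+02 1.001434e+02 1.266000e-01] [ 5.3 -0.1 -1.3 -0.6 -0.2  0.8]
side cell_top [(0.63, array([575.1,  79.2,  57. ])), (0.59, array([487. , 380.9,  57. ]))]
```

View pics/c4.png

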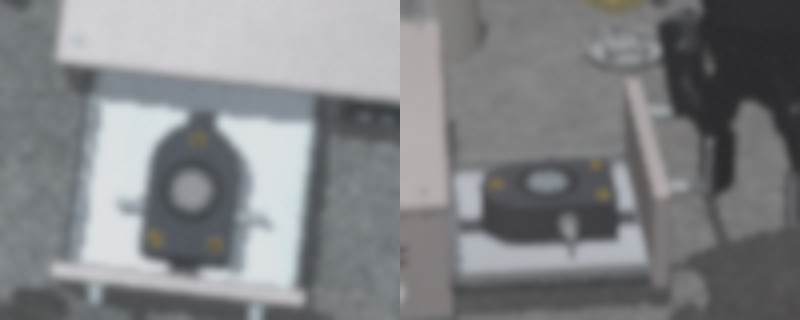

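The view is clear. Brass holes in the top image are A (309.7,214.7), B (298.7,239.5) and C (313.7,240.7). In the side image they are at about (304,246), (330,248) and (329,241). I'll refine them with colour centroids.

In the tool's units: 30 mm / 500 = 0.06, -1 mm / 500 = -0.002.

```bash
cat >> cellm.py <<'E'
def brass(n,img,uvs,rad=4):
    f=img.astype(float); s=f[...,2]-f[...,0]; out=[]
    for u,v in uvs:
        u0,v0=int(round(u)),int(round(v)); g=s[v0-rad:v0+rad+1,u0-rad:u0+rad+1].copy(); g-=g.max()*.35; g[g<0]=0
        yy,xx=np.mgrid[v0-rad:v0+rad+1,u0-rad:u0+rad+1]; out.append(((g*xx).sum()/g.sum(),(g*yy).sum()/g.sum()))
    return out
E
python3 - <<'E'
from cellm import *
for n,uv in(("top",[(309.7,214.7),(298.7,239.5),(313.7,240.7)]),("side",[(304.2,246),(330.5,248.5),(329,241.2)])):
    img=cv2.imread(f"pics/cell_{n}.png"); B=brass(n,img,uv,4 if n=="top" else 3); H=[atz(n,b,57)[:2] for b in B]
    v,w,r=fit(H,57,(576,94),-.1155,MOD); print(n,np.round(B,1).tolist(),np.round(H,1).tolist(),np.round(v,4),np.round(r,1))
E
```

```text
top [[309.1, 214.4], [298.3, 239.1], [313.3, 240.7]] [[613.3, 85.9], [543.4, 115.8], [538.9, 73.9]] [ 5.777521e+02  9.031830e+01 -1.208000e-01] [-0.2 -0.1 -0.2  0.2  0.4 -0. ]
side [[303.7, 245.6], [330.3, 248.1], [328.6, 240.7]] [[612.3, 85.5], [542.2, 115.8], [537.8, 73.2]] [ 5.766751e+02  8.996690e+01 -1.199000e-01] [-0.1 -0.2 -0.2  0.6  0.3 -0.3]
```

>>> inch_along(
  steps=[0, -0.002, 0.06, 0, 0, 0, 50, 0, 0, 0.06, 0, 0, 0, 50, 0, 0, 0.06, 0, 0, 0, 50, 0, 0, 0, 0, 0, 0, 50],
)

```text
clock: 10.6
eef_pos: [492.0, 314.6, 58.2]
tool_rot: [-3.14, 0.007, 0.658]
force: [-1.1, 0.6, 0.2]
width: 50.0
gripper_force: 0.0
```

In the tool's units: 20 mm / 500 = 0.04, 17 mm / 500 = 0.034.

>>> inch_along(
  steps=[0.003, 0, 0.04, 0, 0, 0, 50, 0, 0, 0.034, 0, 0, 0, 50, 0, 0, 0.02, 0, 0, 0, 50, 0, 0, 0, 0, 0, 0, 50],
)

```text
clock: 11.0
eef_pos: [495.7, 316.5, 14.2]
tool_rot: [-3.141, 0.001, 0.657]
force: [-0.2, -0.0, 0.4]
width: 50.2
gripper_force: 0.0
```

```bash
python3 go.py 493.6 315 11 .655
```

```text
t 11.0 pos [495.7 316.5  14.2] rpy [-3.1411e+00  8.0000e-04  6.5710e-01] w 50.2 F [-0.2 -0.   0.4]
rot [-0.0005  0.0008  0.0021]  shift now-axes [-2.5 -0.1  3.2]  after-rot axes [-2.5 -0.1  3.2] dist 4.1
```

In the tool's units: -2 mm / 500 = -0.004.

>>> inch_along(
  steps=[-0.004, 0, 0.004, 0, 0, 0, 50, 0, 0, 0, 0, 0, 0, 18, 0, 0, 0, 0, 0, 0, 18, 0, 0, 0, 0, 0, 0, 18, 0, 0, 0, 0, 0, 0, 18, 0, 0, 0, 0, 0, 0, 18, 0, 0, 0, 0, 0, 0, 18],
)

```text
clock: 11.7
eef_pos: [494.8, 315.7, 13.4]
tool_rot: [-3.141, -0.001, 0.657]
force: [-1.3, -1.0, 5.8]
width: 22.3
gripper_force: 60.0
```

>>> inch_along(
  steps=[0, 0, -0.03, 0, 0, 0, 18, 0, 0, -0.07, 0, 0, 0, 18, 0, 0, -0.08, 0, 0, 0, 18, 0, 0, -0.08, 0, 0, 0, 18, 0, 0, 0, 0, 0, 0, 18],
)

```text
clock: 12.2
eef_pos: [497.8, 316.5, 148.2]
tool_rot: [3.14, -0.01, 0.657]
force: [0.5, -0.5, -2.1]
width: 22.4
gripper_force: 59.4
```

```bash
python3 go.py 577.2 90.1 142 -0.120
```

```text
t 12.2 pos [497.8 316.5 148.2] rpy [ 3.1401 -0.01    0.6565] w 22.4 F [ 0.5 -0.5 -2.1]
rot [-0.0024 -0.0101  0.7765]  shift now-axes [-75.3 227.8   5.8]  after-rot axes [106.  215.2   6.2] dist 240.0
```

In the tool's units: 0.13 rad / 6.2832 = 0.0207.

>>> inch_along(
  steps=[0, 0, 0, 0, 0, 0.0207, 18, 0, 0, 0, 0, 0, 0.0207, 18, 0, 0, 0, 0, 0, 0.0207, 18, 0, 0, 0, 0, 0, 0.0207, 18, 0, 0, 0, 0, 0, 0.0207, 18, 0, 0, 0, 0, 0, 0.0201, 18, 0, 0, 0, 0, 0, 0, 18],
)

```text
clock: 12.9
eef_pos: [493.4, 315.3, 141.6]
tool_rot: [3.14, 0.001, -0.119]
force: [-0.5, 0.0, -3.3]
width: 22.7
gripper_force: 59.2
```

>>> inch_along(
  steps=[0.026, 0.052, 0, 0, 0, 0, 18, 0.026, 0.052, 0, 0, 0, 0, 18, 0.026, 0.052, 0, 0, 0, 0, 18, 0.026, 0.052, 0, 0, 0, 0, 18, 0.026, 0.052, 0, 0, 0, 0, 18, 0.026, 0.052, 0, 0, 0, 0, 18, 0.026, 0.052, 0, 0, 0, 0, 18, 0.02, 0.048, 0, 0, 0, 0, 18, 0, 0, 0, 0, 0, 0, 18],
)

```text
clock: 13.8
eef_pos: [571.0, 93.3, 142.9]
tool_rot: [3.139, -0.002, -0.123]
force: [0.1, -0.2, -1.4]
width: 22.7
gripper_force: 59.5
```

```bash
python3 go.py 577.2 90.1 142 -0.120
python3 - <<'E'
from cellm import *
p,d=snap("top"); q,e=snap("side"); cv2.imwrite("pics/hi_top.png",p); cv2.imwrite("pics/hi_side.png",q)
a=cv2.resize(p[160:260,260:360],None,fx=4,fy=4,interpolation=2); b=cv2.resize(q[170:270,270:370],None,fx=4,fy=4,interpolation=2)
cv2.imwrite("pics/c5.png",np.hstack([a,b]))
E
```

```text
t 13.8 pos [571.   93.3 142.9] rpy [ 3.1385e+00 -2.1000e-03 -1.2280e-01] w 22.7 F [ 0.1 -0.2 -1.4]
rot [ 0.0031 -0.0021 -0.0028]  shift now-axes [6.6 2.4 0.9]  after-rot axes [6.6 2.5 0.9] dist 7.1
```

View pics/c5.png

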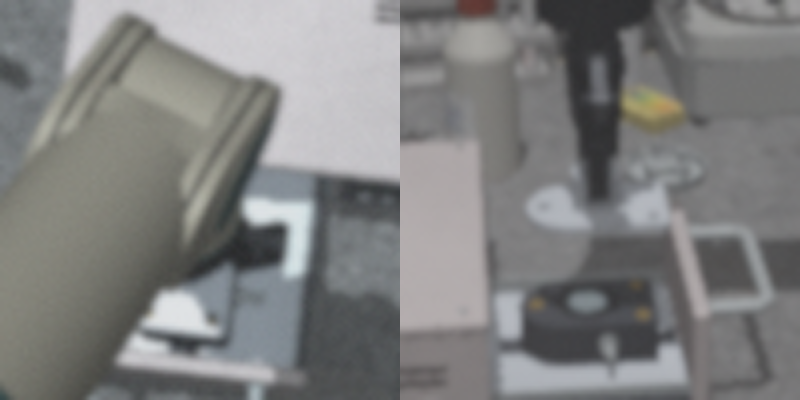

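Side image: the cover hangs level over the cell, hole A at about (306.5,222) and hole B at about (334,222). The arm hides most of the top view. I'll shift to the estimated place, still high, then measure the cover in the side view.

In the tool's units: 4 mm / 500 = 0.008, 1.2 mm / 500 = 0.0024, 0.002 rad / 6.2832 = 0.0003.

>>> inch_along(
  steps=[0.008, 0.0024, 0, 0, 0, 0.0003, 18, 0.008, 0.0024, 0, 0, 0, 0, 18, 0, 0, 0, 0, 0, 0, 18, 0, 0, 0, 0, 0, 0, 18, 0, 0, 0, 0, 0, 0, 18],
)

```text
clock: 14.4
eef_pos: [577.5, 95.9, 142.2]
tool_rot: [-3.142, 0.0, -0.121]
force: [0.3, 0.7, -3.6]
width: 22.9
gripper_force: 59.5
```

```bash
python3 go.py 578.5 89.9 142 -0.120
cat > side.py <<'E'
from cellm import *
from scipy.optimize import least_squares
s=read_state(); q,e=snap("side"); z0=s["eef_pos"][2]-13.4
def outl(v,z):
    th=np.linspace(-np.pi/2,np.pi/2,30); L=np.vstack([np.c_[16+32*np.cos(th),32*np.sin(th)],[[-48,32],[-48,-32]]])
    c,s_=np.cos(v[2]),np.sin(v[2]); xy=v[:2]+L@np.array([[c,s_],[-s_,c]]); return np.c_[xy,np.full(len(xy),z)]
H=[m for m in models.mark_of("cover_hole_a","side")]
for m in H:
    P=atz("side",m["position"],z0+6)
    if np.hypot(P[0]-577,P[1]-90)<70: print("net hole(top mouth z)",round(m["confidence"],2),np.round(m["position"],1),np.round(P,1))
v=[577.2,90.1,-.12]; K=6
def big(P): return np.array([(proj("side",p)-(270,180)+.5)*K-.5 for p in P]).round().astype(int)
im=cv2.resize(q[180:270,270:370],None,fx=K,fy=K,interpolation=2)
cv2.polylines(im,[big(outl(v,z0+6))],True,(0,0,255),1); cv2.polylines(im,[big(outl(v,z0))],True,(0,255,0),1); cv2.polylines(im,[big(outl(v,57))],True,(255,0,255),1)
c,s_=np.cos(v[2]),np.sin(v[2])
for L in MOD:
    xy=np.array(v[:2])+np.array([c*L[0]-s_*L[1],s_*L[0]+c*L[1]])
    for z in(z0+6,57): cv2.circle(im,tuple(map(int,big([[*xy,z]])[0])),2,(0,0,255),-1); print("expected",L,z.round(1) if z!=57 else 57,proj("side",[*xy,z]).round(1))
import sys; cv2.imwrite(sys.argv[1],im); cv2.imwrite("pics/last_side.png",q)
E
python3 side.py pics/c6.png
```

```text
t 14.4 pos [577.5  95.9 142.2] rpy [-3.1416e+00  3.0000e-04 -1.2060e-01] w 22.9 F [ 0.3  0.7 -3.6]
rot [-0.      0.0003 -0.0006]  shift now-axes [1.7 5.8 0.2]  after-rot axes [1.7 5.8 0.2] dist 6.0
net hole(top mouth z) 0.84 [330.6 225.4] [544.2 129.4 134.8]
net hole(top mouth z) 0.79 [326.8 219.1] [546.   89.8 134.8]
net hole(top mouth z) 0.74 [304.3 226.2] [613.5 118.3 134.8]
expected (36, 0) 134.8 [302.5 220.9]
expected (36, 0) 57 [303.4 245.7]
expected (-37, 21) 134.8 [329.9 223.1]
expected (-37, 21) 57 [330. 248.]
expected (-37, -21) 134.8 [328.4 216.3]
expected (-37, -21) 57 [328.6 240.8]
```

View pics/c6.png

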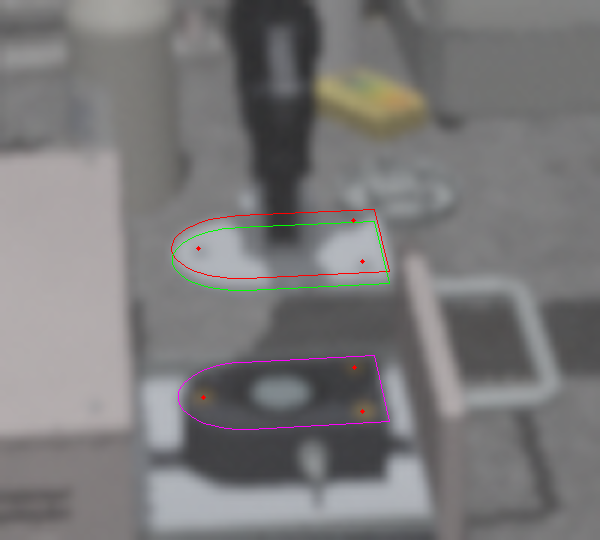

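The projected cell outline matches the picture. The cover sits a few mm towards the camera, which agrees with the measured TCP error of about 6 mm in y. I'll correct that and descend in steps.

In the tool's units: 10 mm / 500 = 0.02, 5.8 mm / 500 = 0.0116.

>>> inch_along(
  steps=[0.0034, 0.0116, 0, 0, 0, 0, 18, 0, 0, 0, 0, 0, 0, 18, 0, 0, 0, 0, 0, 0, 18, 0, 0, 0, 0, 0, 0, 18, 0, 0, 0.02, 0, 0, 0, 18, 0, 0, 0.02, 0, 0, 0, 18, 0, 0, 0, 0, 0, 0, 18, 0, 0, 0, 0, 0, 0, 18, 0, 0, 0, 0, 0, 0, 18, 0, 0, 0, 0, 0, 0, 18],
)

```text
clock: 15.5
eef_pos: [579.0, 89.5, 122.5]
tool_rot: [-3.142, -0.001, -0.121]
force: [0.2, -1.2, -2.1]
width: 22.7
gripper_force: 59.4
```

```bash
python3 go.py 578.5 89.9 82 -0.120
```

```text
t 15.5 pos [579.   89.5 122.5] rpy [-3.1415e+00 -5.0000e-04 -1.2130e-01] w 22.7 F [ 0.2 -1.2 -2.1]
rot [-0.0001 -0.0005 -0.0013]  shift now-axes [-0.5 -0.3 40.5]  after-rot axes [-0.5 -0.3 40.5] dist 40.5
```

>>> inch_along(
  steps=[0, 0, 0, 0, 0, 0, 18, 0, 0, 0, 0, 0, 0, 18],
)

```text
clock: 15.7
eef_pos: [578.8, 89.6, 122.5]
tool_rot: [-3.141, -0.0, -0.121]
force: [-0.1, -0.3, -1.7]
width: 22.7
gripper_force: 59.4
```

```bash
python3 go.py 578.5 89.9 82 -0.120
```

```text
t 15.7 pos [578.8  89.6 122.5] rpy [-3.1414e+00 -3.0000e-04 -1.2120e-01] w 22.7 F [-0.1 -0.3 -1.7]
rot [-0.0002 -0.0003 -0.0012]  shift now-axes [-0.4 -0.2 40.5]  after-rot axes [-0.4 -0.3 40.5] dist 40.5
```

Settled. I'm descending to about 20 mm above the cell and checking before going lower.

In the tool's units: 8 mm / 500 = 0.016, 6 mm / 500 = 0.012.

>>> inch_along(
  steps=[0, 0, 0.016, 0, 0, 0, 18, 0, 0, 0.016, 0, 0, 0, 18, 0, 0, 0.016, 0, 0, 0, 18, 0, 0, 0.012, 0, 0, 0, 18, 0, 0, 0, 0, 0, 0, 18, 0, 0, 0, 0, 0, 0, 18, 0, 0, 0, 0, 0, 0, 18, 0, 0, 0, 0, 0, 0, 18],
)

```text
clock: 16.5
eef_pos: [579.0, 89.5, 92.6]
tool_rot: [-3.141, -0.001, -0.121]
force: [0.0, 0.4, -1.3]
width: 22.8
gripper_force: 59.4
```

```bash
python3 go.py 578.5 89.9 82 -0.120; python3 side.py pics/c7.png
```

```text
t 16.5 pos [579.   89.5  92.6] rpy [-3.1414e+00 -6.0000e-04 -1.2120e-01] w 22.8 F [ 0.   0.4 -1.3]
rot [-0.0002 -0.0006 -0.0012]  shift now-axes [-0.5 -0.3 10.6]  after-rot axes [-0.5 -0.3 10.6] dist 10.6
net hole(top mouth z) 0.95 [324.9 234.1] [550.4  83.3  85.2]
net hole(top mouth z) 0.75 [304.1 240.2] [613.5 105.4  85.2]
net hole(top mouth z) 0.65 [328.6 242. ] [550.  130.2  85.2]
expected (36, 0) 85.2 [303.1 236.9]
expected (36, 0) 57 [303.4 245.7]
expected (-37, 21) 85.2 [330.  239.2]
expected (-37, 21) 57 [330. 248.]
expected (-37, -21) 85.2 [328.5 232.1]
expected (-37, -21) 57 [328.6 240.8]
```

View pics/c7.png

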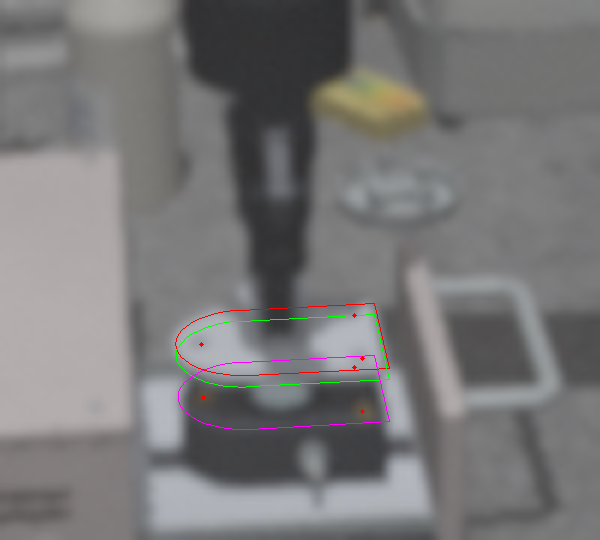

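```bash
cat > fit.py <<'E'
import sys
from cellm import *
from scipy.ndimage import map_coordinates, gaussian_filter
from scipy.optimize import minimize
s=read_state(); I={}
for n in("top","side"): I[n]=snap(n)[0]; cv2.imwrite(f"pics/f_{n}.png",I[n])
G={n:gaussian_filter(I[n].astype(float).mean(2),.6) for n in I}
z0=s["eef_pos"][2]-13.4
th=np.linspace(-np.pi/2,np.pi/2,25); A=np.c_[16+32*np.cos(th),32*np.sin(th)]
ed=lambda a,b,k=20: np.linspace(a,b,k)
def W(L,v,z): c,q=np.cos(v[2]),np.sin(v[2]); xy=np.array(v[:2])+np.atleast_2d(L)@np.array([[c,q],[-q,c]]); return np.c_[xy,np.full(len(xy),z)]
# visible edges, as (camera, model points, outward normals, plate face height)
S=[("side",ed((10,32),(-46,32)),(0,1),0),("side",A[13:24],None,0),("side",ed((-48,28),(-48,0),10),(-1,0),6),
   ("top",ed((-14,-32),(-45,-32),15),(0,-1),6),("top",ed((-48,-28),(-48,5),15),(-1,0),6)]
def score(v,parts=S,det=False):
    tot=[]
    for n,L,N,h in parts:
        N_=(L-[16,0])/32 if N is None else np.tile(N,(len(L),1)); z=v[3]+h
        val=[]
        for sg in(-4,4):
            uv=np.array([proj(n,P) for P in W(L+sg*N_,v,z)]); val.append(map_coordinates(G[n],[uv[:,1],uv[:,0]],order=1))
        tot.append(np.mean(val[0]-val[1]))
    return tot if det else -np.mean(tot)
v0=np.array([577.2,90.1,-.12,z0]); print("z0",z0.round(1),"scores at nominal",np.round(score(v0,det=True)))
for zf in(z0-3,z0,z0+3):
    f=lambda w:score([w[0],w[1],w[2],zf])
    r=min((minimize(f,[577.2+a,90.1+b,-.12],method="Nelder-Mead",options=dict(initial_simplex=np.array([577.2+a,90.1+b,-.12])+np.array([[0,0,0],[4,0,0],[0,4,0],[0,0,.05]]))) for a in(-3,3) for b in(-3,3)),key=lambda r:r.fun)
    print("z",zf.round(1),"xy yaw",np.round(r.x,3),round(r.fun,2),np.round(score([*r.x,zf],det=True)))
K=5
for n,o in(("side",(275,205)),("top",(275,190))):
    im=cv2.resize(I[n][o[1]:o[1]+65,o[0]:o[0]+75],None,fx=K,fy=K,interpolation=2)
    for c,L,N,h in S:
        if c==n: cv2.polylines(im,[np.array([(proj(n,P)-o+.5)*K-.5 for P in W(L,v0,z0+h)]).round().astype(int)],False,(0,0,255),1)
    I[n]=im
cv2.imwrite(sys.argv[1],np.hstack([I["side"],I["top"]]))
E
python3 fit.py pics/c8.png
```

```text
z0 79.1 scores at nominal [ 18.  28.  64.  11. 110.]Traceback (most recent call last):
  File "fit.py", line 27, in <module>
    r=min((minimize(f,[577.2+a,90.1+b,-.12],method="Nelder-Mead",options=dict(initial_simplex=np.array([577.2+a,90.1+b,-.12])+np.array([[0,0,0],[4,0,0],[0,4,0],[0,0,.05]]))) for a in(-3,3) for b in(-3,3)),key=lambda r:r.fun)
  File "fit.py", line 27, in <genexpr>
    r=min((minimize(f,[577.2+a,90.1+b,-.12],method="Nelder-Mead",options=dict(initial_simplex=np.array([577.2+a,90.1+b,-.12])+np.array([[0,0,0],[4,0,0],[0,4,0],[0,0,.05]]))) for a in(-3,3) for b in(-3,3)),key=lambda r:r.fun)
           ~~~~~~~~^^^^^^^^^^^^^^^^^^^^^^^^^^^^^^^^^^^^^^^^^^^^^^^^^^^^^^^^^^^^^^^^^^^^^^^^^^^^^^^^^^^^^^^^^^^^^^^^^^^^^^^^^^^^^^^^^^^^^^^^^^^^^^^^^^^^^^^^^^^^^^^^^^^^^^^^^^
    res = _minimize_neldermead(fun, x0, args, callback, bounds=bounds,
                               **options)
    fxcc = func(xcc)
    fx = function(np.copy(x), *(wrapper_args + args))
  File "fit.py", line 26, in <lambda>
    f=lambda w:score([w[0],w[1],w[2],zf])
               ~~~~~^^^^^^^^^^^^^^^^^^^^^
  File "fit.py", line 21, in score
    uv=np.array([proj(n,P) for P in W(L+sg*N_,v,z)]); val.append(map_coordinates(G[n],[uv[:,1],uv[:,0]],order=1))
                 ~~~~^^^^^
  File "h.py", line 17, in proj
    c,M,t=cal(n); q=M@np.array(P,float)+t; x,y=q[:2]/q[2]; k=1+c["k1"]*(x*x+y*y)
          ~~~^^^
  File "h.py", line 7, in cal
    c=cams.calibration(n); M=cv2.Rodrigues(np.array(c["rvec"],float))[0]; return c,M,np.array(c["tvec"],float).ravel()
ValueError: time passes only in moves, steps and waits
```

```bash
sed -i 's/^def cal(n):/from functools import lru_cache\n@lru_cache\ndef cal(n):/' h.py
python3 fit.py pics/c8.png; python3 go.py 578.5 89.9 82 -0.12
```

```text
z0 79.1 scores at nominal [ 18.  28.  64.  11. 111.]
z 76.1 xy yaw [ 5.77257e+02  8.43710e+01 -1.39000e-01] -41.06 [19. 27. 60.  1. 99.]
z 79.1 xy yaw [ 5.77557e+02  8.81750e+01 -1.42000e-01] -46.96 [ 19.  32.  64.   9. 110.]
z 82.1 xy yaw [ 5.77697e+02  8.97280e+01 -1.55000e-01] -50.11 [ 21.  37.  68.  12. 114.]
t 16.8 pos [578.7  89.6  92.4] rpy [-3.1415e+00 -1.0000e-04 -1.2120e-01] w 23.0 F [-0.2  0.1 -2.8]
rot [-0.0001 -0.0001 -0.0012]  shift now-axes [-0.3 -0.3 10.4]  after-rot axes [-0.3 -0.3 10.4] dist 10.4
```

View pics/c8.png

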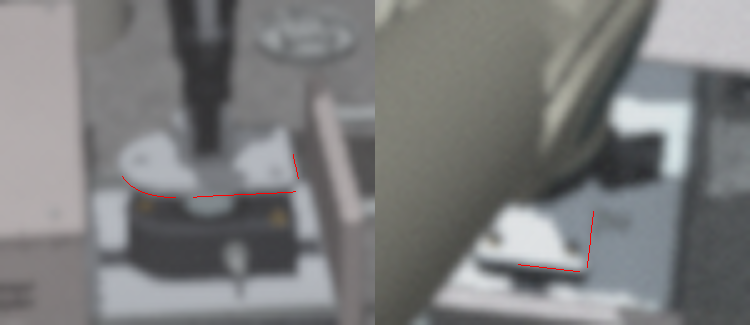

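Side image: holes A at about (303,237) and B at about (330.4,239.4) fall on the expected (303.1,236.9) and (330.0,239.2). In the top image, C is near (314.4,239) and B near (298.6,237.6). I'll measure the dark centroids against the expected positions.

```bash
cat > dark.py <<'E'
from cellm import *
s=read_state(); z=s["eef_pos"][2]-13.4+6; c,q=np.cos(-.12),np.sin(-.12)
for n in("top","side"):
    g=cv2.imread(f"pics/f_{n}.png").astype(float).mean(2)
    for nm,L in zip("abc",MOD):
        P=[577.2+c*L[0]-q*L[1],90.1+q*L[0]+c*L[1],z]; u,v=proj(n,P); u0,v0=int(round(u)),int(round(v))
        w=g[v0-3:v0+4,u0-3:u0+4]; yy,xx=np.mgrid[v0-3:v0+4,u0-3:u0+4]
        k=np.clip(np.percentile(w,60)-w,0,None); k[np.hypot(xx-u,yy-v)>2.7]=0; m=((k*xx).sum()/k.sum(),(k*yy).sum()/k.sum())
        print(n,nm,"exp",np.round([u,v],1),"meas",np.round(m,1),"err mm",np.round(atz(n,m,z)[:2]-P[:2],1),"\n",w.astype(int) if (n,nm)!=("top","a") else "")
E
python3 dark.py
```

```text
top a exp [308.9 212.6] meas [307.5 212.6] err mm [0.1 3.8] 
 
top b exp [298.  237.8] meas [297.4 236.7] err mm [2.9 1.6] 
 [[ 80  86 102 136 175 207 221]
 [ 88 104 116 132 161 196 217]
 [109 135 138 130 142 179 212]
 [140 170 174 154 153 183 212]
 [164 194 199 189 188 204 219]
 [166 191 201 203 203 210 217]
 [148 156 168 174 180 185 190]]
top c exp [313.3 239.6] meas [314.  238.8] err mm [ 2.4 -2.1] 
 [[218 198 166 140 131 134 141]
 [223 209 174 134 115 123 135]
 [223 215 181 138 112 114 130]
 [223 218 198 164 139 134 136]
 [220 219 209 194 178 169 157]
 [195 199 199 198 197 189 172]
 [140 151 158 166 171 172 158]]
side a exp [303.1 236.9] meas [302.5 236.5] err mm [ 1.3 -2.7] 
 [[155 167 173 177 179 181 181]
 [168 174 173 173 176 179 181]
 [173 171 163 163 170 177 180]
 [172 169 163 162 169 177 180]
 [171 174 173 174 176 179 181]
 [164 173 178 180 180 181 181]
 [147 163 172 176 179 179 180]]
side b exp [330.  239.2] meas [330.2 240.4] err mm [0.7 6.5] 
 [[183 183 183 183 181 169 137]
 [184 181 179 179 180 171 146]
 [182 178 171 170 174 173 153]
 [181 174 165 162 169 173 160]
 [178 173 167 163 167 169 158]
 [166 165 161 157 157 155 149]
 [137 137 135 132 129 129 140]]
side c exp [328.5 232.2] meas [327.8 230.8] err mm [ 0.2 -8.7] 
 [[116 116 116 118 124 126 126]
 [112 112 113 122 136 139 129]
 [119 119 123 138 156 158 135]
 [132 134 141 155 169 168 142]
 [154 157 165 173 178 174 149]
 [174 176 180 182 182 178 158]
 [182 183 183 183 184 180 165]]
```

Side-view errors are about 1 mm. The top view hints that x is 0 to 2 mm too far forward. I'll lower 12 mm with a −1 mm trim in x.

Units first: shifts go in shares of 500 mm and turns go in shares of 2 pi rad. So 3 mm / 500 = 0.006, -1 mm / 500 = -0.002.

>>> inch_along(
  steps=[-0.002, 0, 0.006, 0, 0, 0, 18, 0, 0, 0.006, 0, 0, 0, 18, 0, 0, 0.006, 0, 0, 0, 18, 0, 0, 0.006, 0, 0, 0, 18, 0, 0, 0, 0, 0, 0, 18, 0, 0, 0, 0, 0, 0, 18, 0, 0, 0, 0, 0, 0, 18, 0, 0, 0, 0, 0, 0, 18, 0, 0, 0, 0, 0, 0, 18, 0, 0, 0, 0, 0, 0, 18],
)

```text
clock: 17.8
eef_pos: [577.8, 89.7, 80.4]
tool_rot: [-3.142, -0.0, -0.121]
force: [-0.1, -0.4, -1.1]
width: 22.4
gripper_force: 59.4
```

```bash
python3 fit.py pics/c9.png; python3 dark.py; python3 go.py 577.8 89.9 80.5 -0.12
```

```text
z0 67.0 scores at nominal [30. 18. 38.  8. 99.]
z 64.0 xy yaw [ 5.75765e+02  8.29930e+01 -8.70000e-02] -34.34 [32. 24. 46. -1. 70.]
z 67.0 xy yaw [ 5.76257e+02  8.84590e+01 -1.00000e-01] -40.26 [31. 25. 46.  6. 92.]
z 70.0 xy yaw [ 5.7649e+02  9.1491e+01 -1.0300e-01] -44.08 [ 31.  30.  51.   8. 100.]
top a exp [309.  213.4] meas [307.7 213. ] err mm [1.3 3.7] 
 
top b exp [298.2 238.4] meas [297.6 237.5] err mm [2.5 1.5] 
 [[ 77  85 108 149 187 213 222]
 [ 82  97 128 163 191 215 222]
 [ 96 122 142 154 168 192 214]
 [124 155 157 140 141 172 207]
 [155 187 185 155 151 182 211]
 [177 203 204 188 184 202 217]
 [176 194 199 200 200 206 216]]
top c exp [313.3 240.2] meas [314.1 239.7] err mm [ 1.5 -2.3] 
 [[212 186 156 142 141 142 141]
 [219 199 168 143 133 136 141]
 [223 212 177 137 119 123 134]
 [223 217 186 142 112 117 128]
 [223 218 197 162 137 134 137]
 [219 217 208 192 174 166 156]
 [194 198 198 196 192 188 172]]
side a exp [303.3 240.7] meas [302.8 240.
[... 297 characters left out ...]
 5.3] 
 [[184 184 183 182 181 175 155]
 [183 181 179 178 179 177 164]
 [182 177 170 168 171 176 172]
 [180 173 164 160 166 174 175]
 [176 172 166 164 165 169 170]
 [162 159 158 156 154 153 155]
 [134 133 134 133 130 126 134]]
side c exp [328.5 235.9] meas [327.9 234.8] err mm [ 0.2 -6.8] 
 [[ 95  95  94  96  98  99  94]
 [109 109 108 112 120 127 116]
 [120 121 123 130 146 156 143]
 [133 136 145 154 166 172 159]
 [154 160 169 175 179 179 167]
 [175 177 181 183 184 182 171]
 [182 183 183 184 184 183 174]]
t 17.9 pos [577.7  89.7  80.3] rpy [-3.1415 -0.     -0.1212] w 22.9 F [ 0.5  0.5 -3.2]
rot [-0.0001 -0.     -0.0012]  shift now-axes [ 0.1 -0.2 -0.2]  after-rot axes [ 0.1 -0.2 -0.2] dist 0.3
```

View pics/c9.png

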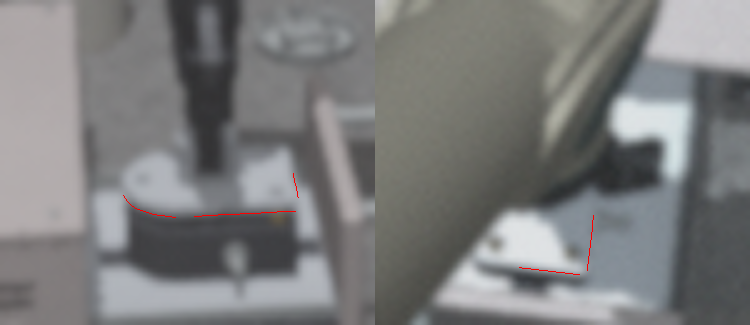

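The side holes match within about 0.5 px. Top hole B is within 1 mm and C within about 2.5 mm, with C biased by a shadow. The cover is still, level and clear of the cell, so I'm handing in.

In the tool's units: -0.6 mm / 500 = -0.0012.

>>> inch_along(
  steps=[0, -0.0012, 0, 0, 0, 0, 18, 0, 0, 0, 0, 0, 0, 18, 0, 0, 0, 0, 0, 0, 18, 0, 0, 0, 0, 0, 0, 18, 0, 0, 0, 0, 0, 0, 18],
)

```text
clock: 18.4
eef_pos: [577.8, 90.3, 80.3]
tool_rot: [-3.142, 0.0, -0.121]
force: [-1.1, 0.4, -1.7]
width: 22.7
gripper_force: 59.4
```

```bash
python3 -c "
from cell import ctrl; print(ctrl.finish_job())"
```

```text
the job is handed in; nothing more can be done
None
```

I handed the job in at about 18 s with the drawer at its stop and the cover held level about 10 mm above the cell, its holes within an estimated 1–3 mm of the tapped holes in the camera images; no verdict was returned.

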